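Zero the coffee grinder and hold the setting

TASK

The coffee grinder's burrs need to be set afresh. First push the hopper's shutter all the way shut, so that nothing can fall between the burrs; then turn the wing-shaped adjuster screw on top clockwise until it seats (the burrs touch), and back it off a quarter turn. Finish while still gripping the adjuster at that setting, so that I can tighten its locking screw, and leave the other things on the worktop where they stand.

Things in the scene. Friction and masses are not known exactly. Their poses are not given: they have to be found in the camera images.
- grinder: aluminium coffee grinder, 200 deep (x) x 130 wide (y) x 251 mm high, immovable. Origin: centre of its underside; x to its back, y to its left, z up; spout, cup and locking screw face -x. Head's flat top at z = 168 mm. On it: the adjuster at (-58, 0) mm; at (50, 0) a square black neck, 78 mm wide, up to z = 194, under a round hopper, 100 mm across at its wooden lid, top z = 251 mm.
- adjuster_grip (a point): grip point of the adjuster, a steel thumbscrew: upright flat wing 48 mm long, 12 thick, 34 high, from 24 mm below to 10 mm above this point. Below it a 16 mm stem and a round skirt, 54 mm across, top 36 mm below this point. Point on the screw's axis, 216 mm above the worktop; x along the wing towards its engraved line, y across the flats, z up. Pinch the flats from above.
- adjuster (a joint): adjuster angle in rad, back from its seat: 0 = seated (hard stop, burrs touch); grows as it turns counter-clockwise seen from above, to 5.0 at most; clockwise lowers it. Starts at 1.9 to 3.3 (a grip must be renewed on the way), stays where left (friction 0.05 N m); fine thread, no noticeable change of height.
- shutter_grip (a point): middle of the upright black grip of the shutter, left of the hopper neck: a fin 24 mm long (grinder's y, the way it slides), 10 mm thick (grinder's x), 40 mm high, from 29 mm below to 11 mm above this point, which is 212 mm above the worktop. Axes as the grinder's. It stands on a flat steel plate, 50 mm wide, that slides in the neck, top 30 mm below this point.
- shutter (a joint): slide of the shutter in m: 0 = drawn out, open; 0.036 = shut, against its end stop. Grows as the grip moves to the grinder's -y (in towards the hopper). Friction about 2 N; it stays where it is left. Starts 0 to 0.014.
- mug: white mug with a handle, 82 x 117 x 91 mm, standing in front of the microwave; origin at the centre of its underside. Leave it alone.
- bowl: white bowl, 130 mm across, 63 mm high, on the right in front of the microwave; origin at the centre of its underside. Leave it alone.
- coffee_canister: square canister with a lid, 87 x 87 x 120 mm, behind the grinder; origin at the centre of its underside. Leave it alone.
- spoon: spoon lying right of the grinder near the front edge, 188 mm long; origin at the centre of its underside. Leave it alone.
- jar_2: round glass jar with dark lid, 73 mm across, 82 mm high, left of the grinder; origin at the centre of its underside. Leave it alone.
- mill_3: small glass shaker, 44 mm across, 90 mm high, left of the grinder; origin at the centre of its underside. Leave it alone.

How it is judged:
On the way, in this order (a step that is already met when the one before it is completed fails the run):
1. the hopper's shutter is fully shut (value of joint shutter above 0.0335 m), for 0.2 s.
2. the adjuster is seated, with the shutter shut (value of joint adjuster below 0.07 rad and value of joint shutter above 0.033 m), for 0.2 s.
At the end, for the whole second after the job is handed in: the adjuster stands a quarter turn back from its seat (1.57 rad, give or take 0.25), at rest, with the fingers still gripping it (more than 2 N), and the shutter is still fully shut (within 3 mm of its stop) (value of joint adjuster between 1.32 and 1.82 rad and velocity of joint adjuster between -0.1 and 0.1 rad/s and contact force between the fingers and adjuster above 2 N and value of joint shutter above 0.033 m); the arm keeps its last pose, push and grip.
It fails at once if another thing on the worktop was shifted by more than 3 cm (distance of any of mug, bowl, coffee_canister, spoon, jar_2, mill_3 from where it was at the start of the episode above 0.03 m).
It also fails if it takes over 67 s, if anything falls off the work surface, if the arm or the gripper's body presses on something with over 40 N, if the wrist force passes 120 N, or if a joint passes its speed limit or range.

ROBOT

A 7-joint arm with a two-finger parallel gripper is mounted at the origin on a cart in front of the work surface, level with it; the furniture and walls round the work are solid. World frame = base frame: x ahead of the robot, y to its left, z up, the work surface at z = 0. Lengths are in m, angles in rad, forces in N, time in s.
With the tool pointing down it reaches from about 0.375 to 0.925 m from the base axis. Payload 3.1 kg.
Tool frame: the origin (TCP) lies between the finger pads; the fingertips stand 19 mm ahead of it and the grasp point (between the pads) is the TCP; z points along the fingers, y is the line along which they close (so a half turn about z gives the same grasp; the last joint's range is limited). The gripper opens to 85 mm and grips with 20 to 120 N. Pads are 22 mm wide; open, the fingers measure 114 mm over their backs; the gripper's body (76 mm by 85 mm) begins 54 mm behind the grasp point. The pads swing forward as they close: fully open they stand 13 mm farther back than shut.
Start: joints at [1.078, 0.383, 0.044, 1.598, -0.018, 1.161, -0.05], TCP at [0.25, -0.6, 0.229] pointing down, gripper open.
Joint ranges: [-2.61, 2.61], [-0.41, 2.15], [-1.48, 1.57], [0, 2.5], [-1.57, 4.71], [0.05, 1.97], [-2.85, 2.85]. Speed limits (rad/s): [2.79, 2.79, 3.14, 3.14, 3.14, 3.14, 3.14].

INTERFACE

Orientations are given as a unit quaternion [x, y, z, w].
In Python, from bench import move_ptp, movel, move_j, move_gripper, pause, inverse_kinematics, read_camera, camera_params, MotionError, sign_off, look_for, tip_of, read_time_s, read_qpos, read_joint_vel, read_effort, read_eef_pos, read_tcp_rot, read_ft_force, read_ft_torque, read_finger_gap, read_grasp_force gives the robot as it stands. Calls block until the motion is done:
- move_ptp(position, orientation): joint-space move of the TCP to a pose.
- movel(position, orientation=None, speed=0.15): straight line of the TCP; orientation=None keeps the orientation; speed is the mean speed in m/s.
- move_j(angles): joint-space move.
- move_gripper(opening, effort=None): finger opening in m; effort is the grip in N (None keeps the last); returns when the fingers have stopped.
- pause(seconds).
- inverse_kinematics(position, orientation): joint angles nearest the present ones, or None.
- read_camera(name): name is "scene" or "top" or "wrist"; returns the picture (400x640x3 uint8, red, green, blue); there is no depth.
- camera_params(name): a dict with "K" (3x3 intrinsics, pixels), "dist_coeffs" ([k1, k2, p1, p2, k3] as OpenCV has them; the pictures are not rectified), "camera_from_world" (4x4, takes a point from world to camera coordinates). Camera axes: x right, y down, z forward; pixel columns grow to the right and rows downward; lengths in m; the calibration is good to about 2 mm. A picture is of the moment at which its call begins: read the wrist's pose just before it. camera_params takes no time and is no camera call; for the wrist camera it gives the pose at the moment of the call.
A pose or a line that the arm cannot do raises MotionError and nothing moves.
- sign_off(): hands the job in; it is judged then, once.
Trained networks look in the newest picture that a camera, given by its name, has taken for a name from the list of things; names that differ only in an ending like _2 or _b are one class to them, and where a whole thing is asked for, a point or a joint stands for the part that bears it (a point fixed in the world has none). Each returns a list of dicts, best first, with "confidence" (0 to 1); they miss things now and then, are a little off and sometimes report something else, mostly with a low value. They report only what shows in the picture. A call takes as long as a camera call.
- look_for(camera, name): "at" ([column, row] in pixels, amid what is visible of it).
- tip_of(camera, name): "at" ([column, row] in pixels: a listed point, or the origin of a listed thing).
Readings, each from a call of its own:
- read_time_s(): time.
- read_qpos(): joint angles.
- read_joint_vel(): joint speeds.
- read_effort(): joint torques, N m.
- read_eef_pos(): TCP position.
- read_tcp_rot(): TCP orientation.
- read_ft_force(): force on the tool from outside, world axes, zero at the start.
- read_ft_torque(): the same for the moment, N m.
- read_finger_gap(): finger opening in m.
- read_grasp_force(): force on a finger pad.
Only numpy, scipy, OpenCV 4.12 (cv2) and the standard library are available. Lean on these libraries where they do the work, as an engineer would, in place of code of your own. Each camera call takes 0.05 s, during which the arm holds its last target. There are 200 camera calls.

## Working session

There is one attempt and no reset: what is moved stays moved. The work goes in short steps, each a Python script; the robot and the scene stay as the last script left them, time stands still between calls to the robot, and variables do not carry over. Pictures are saved under pics/ and viewed, at most 10 in all, crops included, and the job is handed in when it is done.

```bash
mkdir -p pics; ls; python3 - <<'E'
from bench import *
import cv2,numpy as np
for c in ["scene","top"]:
    im=read_camera(c); cv2.imwrite(f"pics/{c}0.png",im[:,:,::-1])
    for n in ["adjuster_grip","shutter_grip","grinder","coffee_canister","jar_2","mill_3"]:
        print(c,n,[(np.round(d["at"]).tolist(),round(d["confidence"],2)) for d in tip_of(c,n)][:3])
    p=camera_params(c); T=np.linalg.inv(p["camera_from_world"]); print(c,T[:3,3],T[:3,2],p["K"][0][0])
print(read_time_s())
E
```

```text
pics
scene adjuster_grip [([298.0, 191.0], 0.55)]
scene shutter_grip [([274.0, 158.0], 0.51)]
scene grinder [([303.0, 221.0], 0.57)]
scene coffee_canister [([235.0, 203.0], 0.82), ([244.0, 242.0], 0.4)]
scene jar_2 [([218.0, 243.0], 0.67)]
scene mill_3 [([244.0, 240.0], 0.71)]
scene [-0.3000575   0.24568791  1.24654193] [ 0.58890387 -0.30557583 -0.74820829] 511.66060996434175
top adjuster_grip [([283.0, 211.0], 0.56), ([223.0, 190.0], 0.27)]
top shutter_grip [([282.0, 145.0], 0.77)]
top grinder []
top coffee_canister [([238.0, 140.0], 0.87)]
top jar_2 [([201.0, 176.0], 0.68), ([381.0, 248.0], 0.59)]
top mill_3 [([225.0, 189.0], 0.7)]
top [ 0.48123688 -0.19085822  1.20285642] [ 0.08385483 -0.01866158 -0.99630322] 462.1170285052932
0.7
```

View pics/scene0.png

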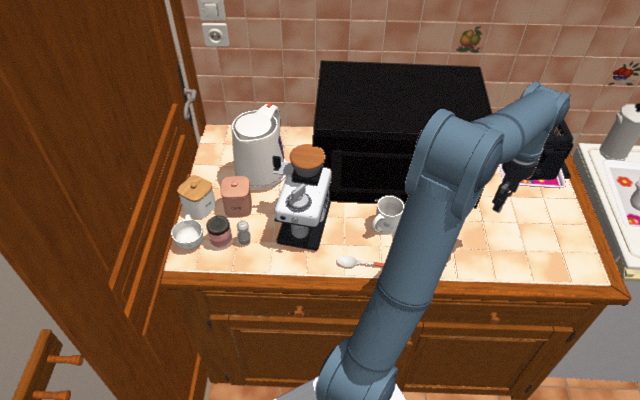

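View pics/top0.png

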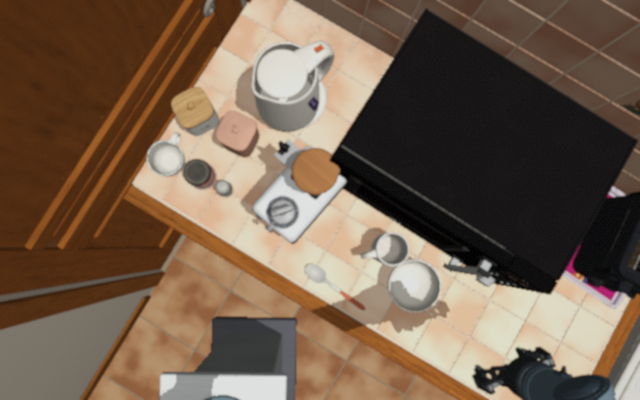

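The grinder's adjuster is at about (283,211) in the top view and (298,193) in the scene view. The shutter fin is at about (284,147) in the top view, with the kettle just behind and left of it. Next I'll localise both and take a closer look with the wrist camera.

```bash
cat > h.py <<'E'
from bench import *
import cv2,numpy as np
from scipy.spatial.transform import Rotation as R
def px2w(p,px,z):
    K,d=np.array(p["K"]),np.array(p["dist_coeffs"]); T=np.linalg.inv(p["camera_from_world"])
    u=cv2.undistortPoints(np.array([[px]],float),K,d)[0,0]
    r=T[:3,:3]@[u[0],u[1],1]; o=T[:3,3]
    return o+r*(z-o[2])/r[2]
def w2px(p,X):
    C=np.array(p["camera_from_world"]); return cv2.projectPoints(np.array(X,float).reshape(-1,3),cv2.Rodrigues(C[:3,:3])[0],C[:3,3],np.array(p["K"]),np.array(p["dist_coeffs"]))[0][:,0]
def down(yaw):  # tool pointing down, closing line (tool y) at world angle yaw
    y=np.array([np.cos(yaw),np.sin(yaw),0]); z=np.array([0,0,-1.]); x=np.cross(y,z)
    return R.from_matrix(np.c_[x,y,z]).as_quat()
def yaw_now():
    m=R.from_quat(read_tcp_rot()).as_matrix(); return np.arctan2(m[1,1],m[0,1])
E
python3 - <<'E'
from h import *
p=camera_params("top");q=camera_params("scene")
for n,a,b,z in [("adj",(283,211),(298,192),.216),("shut",(284,147),(276,159),.212),("lid",(316,171),(307,156),.251),
  ("kettle_c",(283,70),(257,125),.22),("kettle low",(290,130),None,.0),("mw corner",(334,160),None,.25),("mw back",(427,12),(320,65),.28)]:
    print(n,px2w(p,a,z).round(3), px2w(q,b,z).round(3) if b else "")
print(yaw_now(),read_qpos().round(2))
a=px2w(p,(283,211),.216)
P=camera_params("wrist");print((np.array(P["camera_from_world"])@np.r_[read_eef_pos(),1]).round(3),np.array(P["K"])[0])
for z in (.40,.45):
  for y in np.arange(-3,3.2,.5):
    s=inverse_kinematics([a[0]-.05,a[1]+.03,z],down(y)); print(z,y,None if s is None else np.round(s,2))
E
```

```text
adj [ 0.553 -0.152  0.216] [ 0.548 -0.147  0.216]
shut [ 0.692 -0.151  0.212] [ 0.697 -0.149  0.212]
lid [ 0.635 -0.22   0.251] [ 0.63  -0.216  0.251]
kettle_c [ 0.862 -0.146  0.22 ] [ 0.852 -0.157  0.22 ]
kettle low [ 0.784 -0.158  0.   ] 
mw corner [ 0.659 -0.258  0.25 ] 
mw back [ 0.972 -0.449  0.28 ] [ 0.966 -0.437  0.28 ]
-1.1759478418775682 [ 1.08  0.38  0.04  1.6  -0.02  1.16 -0.05]
[-0.     0.027  0.158  1.   ] [322.503727     0.         319.26796369]
0.4 -3.0 [ 0.42  0.04 -0.27  1.66  0.01  1.44 -2.85]
0.4 -2.5 [ 0.44  0.04 -0.29  1.66  0.01  1.44 -2.35]
0.4 -2.0 [ 0.46  0.04 -0.31  1.66  0.01  1.44 -1.85]
0.4 -1.5 [ 0.47  0.04 -0.33  1.66  0.01  1.44 -1.35]
0.4 -1.0 [ 0.47  0.04 -0.32  1.66  0.01  1.44 -0.85]
0.4 -0.5 [ 0.54  0.05 -0.39  1.66  0.02  1.44 -0.36]
0.4 0.0 [ 0.6   0.05 -0.46  1.66  0.02  1.44  0.14]
0.4 0.5 [ 0.65  0.05 -0.51  1.65  0.03  1.44  0.64]
0.4 1.0 [ 0.66  0.05 -0.52  1.65  0.03  1.44  1.14]
0.4 1.5 [ 0.7   0.06 -0.56  1.65  0.03  1.44  1.64]
0.4 2.0 [ 1.32  0.17 -1.27  1.63  0.16  1.46  2.03]
0.4 2.5 [ 1.32  0.17 -1.27  1.63  0.16  1.46  2.53]
0.4 3.0 None
0.45 -3.0 [ 0.43  0.03 -0.28  1.57  0.01  1.54 -2.85]
0.45 -2.5 [ 0.46  0.03 -0.31  1.57  0.01  1.54 -2.35]
0.45 -2.0 [ 0.47  0.03 -0.32  1.57  0.01  1.54 -1.85]
0.45 -1.5 [ 0.48  0.03 -0.33  1.57  0.01  1.54 -1.35]
0.45 -1.0 [ 0.48  0.03 -0.33  1.57  0.01  1.54 -0.85]
0.45 -0.5 [ 0.54  0.04 -0.39  1.57  0.01  1.54 -0.35]
0.45 0.0 [ 0.6   0.04 -0.46  1.56  0.02  1.54  0.15]
0.45 0.5 [ 0.66  0.04 -0.51  1.56  0.02  1.54  0.64]
0.45 1.0 [ 0.66  0.04 -0.51  1.56  0.02  1.54  1.14]
0.45 1.5 [ 0.69  0.05 -0.55  1.56  0.02  1.54  1.64]
0.45 2.0 [ 1.33  0.15 -1.28  1.54  0.15  1.56  2.05]
0.45 2.5 [ 1.33  0.15 -1.28  1.54  0.15  1.56  2.55]
0.45 3.0 None
```

```bash
python3 - <<'E'
from h import *
e=np.array(read_eef_pos()); 
movel([e[0],e[1],.40],speed=.25)
move_ptp([.57,-.14,.40],down(-.7))
p=camera_params("wrist"); im=read_camera("wrist"); cv2.imwrite("pics/w1.png",im[:,:,::-1])
for n,z in [("adjuster_grip",.216),("shutter_grip",.212),("grinder",0)]:
    print(n,[(np.round(d["at"]).tolist(),round(d["confidence"],2),px2w(p,d["at"],z).round(4)) for d in tip_of("wrist",n)][:3])
print(read_time_s(),yaw_now(),read_eef_pos())
E
```

```text
adjuster_grip [([312.0, 188.0], 0.59, array([ 0.5512, -0.1505,  0.216 ]))]
shutter_grip [([421.0, 100.0], 0.89, array([ 0.6925, -0.153 ,  0.212 ]))]
grinder []
3.75 -0.7021620386736671 [ 0.56976991 -0.14130087  0.399876  ]
```

View pics/w1.png

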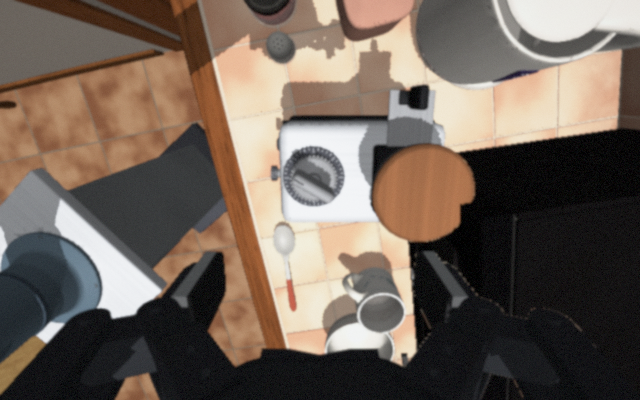

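The wrist view shows the adjuster wing around (315,184), the shutter fin at (417,98) and the lid at (423,193), with the kettle beyond the fin. I'll enlarge it with the grinder axes overlaid.

```bash
python3 - <<'E'
from h import *
p=camera_params("wrist"); im=cv2.imread("pics/w1.png")
lid=px2w(p,(424,193),.251); adj=px2w(p,(313,187),.216)
print(lid,adj,lid-adj, np.hypot(*(lid-adj)[:2]), np.arctan2(*(lid-adj)[1::-1]))
c=cv2.resize(im[70:230,260:460],None,fx=4,fy=3.75,interpolation=cv2.INTER_CUBIC)
cv2.imwrite("pics/c1.png",c)
E
```

```text
[ 0.63663816 -0.21496662  0.251     ] [ 0.55343722 -0.14934176  0.216     ] [ 0.08320094 -0.06562486  0.035     ] 0.10596706244589174 -0.6678443161236293
```

View pics/c1.png

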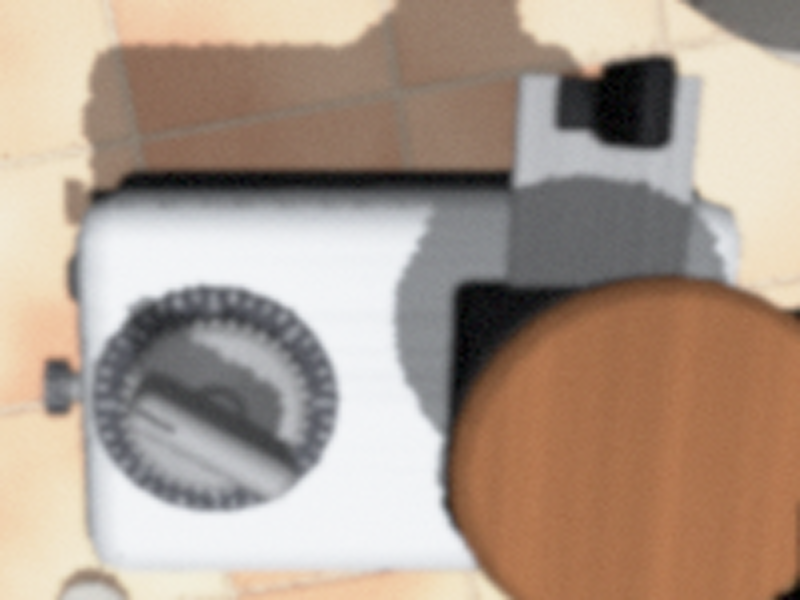

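```bash
python3 - <<'E'
from h import *
p=camera_params("wrist"); T=np.linalg.inv(p["camera_from_world"]); print(T[:3,3].round(3),T[:3,2].round(3))
c=lambda x,y:(260+x/4-.5,70+y/3.75-.5)
w=lambda x,y,z:px2w(p,c(x,y),z)
print("skirt",w(216,398,.18),"wing c",w(210,440,.226))
for a,b in [((145,375),(300,462)),((120,432),(270,500))]:
    d=w(*b,.226)-w(*a,.226); print("wing edge",w(*a,.226)[:2],w(*b,.226)[:2],"ang",np.arctan2(d[1],d[0]),np.hypot(*d[:2]))
print("screw",w(60,387,.15)); L=w(652,430,.251); print("lid",L)
# top edges of head z=.168 : front edge and back/left
for a,b in [((150,195),(440,190)),((150,565),(400,568)),((85,240),(92,520))]:
    d=w(*b,.168)-w(*a,.168); print("head edge ang",np.arctan2(d[1],d[0]))
for a,b in [((517,80),(510,280)),((697,105),(690,200))]:
    d=w(*a,.182)-w(*b,.182); print("plate edge ang-pi/2",np.arctan2(d[1],d[0])-np.pi/2, w(*a,.182)[:2])
print("fin top",w(640,102,.223))
for yaw in (-.68,0.88):
  for hyp in [w(640,102,.223)]:
    for z in(.215,.3): s=inverse_kinematics([hyp[0],hyp[1],z],down(yaw)); print(yaw,z,None if s is None else np.round(s,2))
# model projection check: adjust with theta
E
```

```text
[ 0.616 -0.086  0.543] [-0.187 -0.22  -0.957]
skirt [ 0.55585168 -0.1463343   0.18      ] wing c [ 0.55468092 -0.1466186   0.226     ]
wing edge [ 0.5539517  -0.12240608] [ 0.56823669 -0.16623565] ang -1.2557313962127874 0.04609871741932427
wing edge [ 0.53865996 -0.13012125] [ 0.55537509 -0.16965323] ang -1.1707687760049612 0.042920545171127575
screw [ 0.51617239 -0.11699812  0.15      ]
lid [ 0.64052114 -0.20692461  0.251     ]
head edge ang -0.6833726228023325
head edge ang -0.7157672797904782
head edge ang -2.2830498627239932
plate edge ang-pi/2 -0.6784180064676416 [ 0.67829785 -0.12717847]
plate edge ang-pi/2 -0.6792451250526416 [ 0.71162331 -0.16396367]
fin top [ 0.69063487 -0.14573406  0.223     ]
-0.68 0.215 [ 0.41  0.53 -0.37  1.44  0.2   1.21 -0.66]
-0.68 0.3 [ 0.41  0.48 -0.38  1.34  0.17  1.35 -0.65]
0.88 0.215 [ 0.52  0.56 -0.54  1.44  0.29  1.23  0.83]
0.88 0.3 [ 0.52  0.5  -0.55  1.34  0.26  1.37  0.86]
```

```bash
python3 - <<'E'
from h import *
ey=np.array([.633,.774,0]); f=np.array([.692,-.150,0]); q=down(-.685)
P=lambda o,z:(f+ey*o+[0,0,z]).tolist()
move_gripper(0.0,30)
move_ptp(P(.036,.33),q); movel(P(.036,.213),q,speed=.12)
print(read_eef_pos(),np.round(read_ft_force(),1),read_finger_gap())
f0=np.array(read_ft_force()); log=[]
for o in np.arange(.032,-.03,-.002):
    movel(P(o,.213),q,speed=.04); F=float((np.array(read_ft_force())-f0)@ey); log.append((round(o,3),round(F,1)))
    if F>12: break
print(log); print((np.array(read_eef_pos())-f)@ey,read_time_s())
p=camera_params("wrist"); im=read_camera("wrist"); cv2.imwrite("pics/w2.png",im[:,:,::-1])
t=camera_params("top"); im=read_camera("top"); cv2.imwrite("pics/t2.png",im[:,:,::-1])
E
```

```text
[ 0.71562908 -0.12212298  0.21441292] [ 0.1  0.7 -0. ] -0.00027034523370252984
[(np.float64(0.032), -0.1), (np.float64(0.03), -0.1), (np.float64(0.028), -0.5), (np.float64(0.026), 0.4), (np.float64(0.024), 0.6), (np.float64(0.022), 1.8), (np.float64(0.02), 0.2), (np.float64(0.018), 0.7), (np.float64(0.016), 0.5), (np.float64(0.014), 0.7), (np.float64(0.012), -0.4), (np.float64(0.01), 0.3), (np.float64(0.008), 1.1), (np.float64(0.006), 0.6), (np.float64(0.004), 1.8), (np.float64(0.002), 1.8), (np.float64(-0.0), 5.4), (np.float64(-0.002), 7.3), (np.float64(-0.004), 9.1), (np.float64(-0.006), 12.1)]
0.0017907747505407636 11.3333
```

View pics/w2.png

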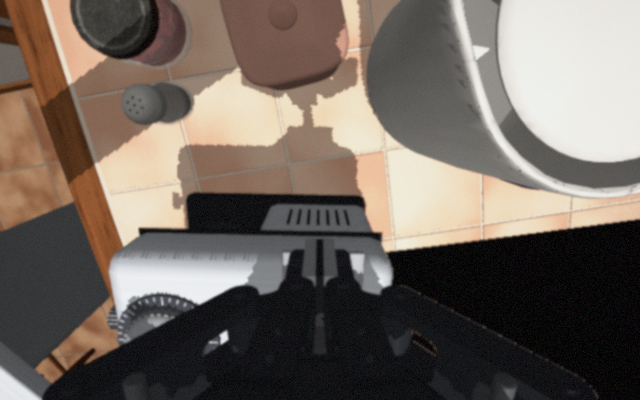

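The fingers are at the plate's outer end around (320,250), and the push stalled as if at a stop. I'll back off and measure the fin's travel from the first camera pose.

```bash
python3 - <<'E'
from h import *
ey=np.array([.633,.774,0]); q=down(-.685)
e=np.array(read_eef_pos()); movel((e+ey*.012).tolist(),q,speed=.1)
e=np.array(read_eef_pos()); movel([e[0],e[1],.33],q,speed=.25)
move_ptp([.57,-.14,.40],down(-.7)); move_gripper(.06,30)
p=camera_params("wrist"); im=read_camera("wrist"); cv2.imwrite("pics/w3.png",im[:,:,::-1])
for n,z in [("adjuster_grip",.216),("shutter_grip",.212)]:
    print(n,[(np.round(d["at"],1).tolist(),round(d["confidence"],2),px2w(p,d["at"],z).round(4)) for d in tip_of("wrist",n)][:3])
print(read_time_s())
c=cv2.resize(im[70:230,260:460,::-1],None,fx=4,fy=3.75,interpolation=cv2.INTER_CUBIC)
# model: wing outline & fin outline
ad=np.array([.554,-.148]);a=-1.21
u=np.array([np.cos(a),np.sin(a)]);v=np.array([-u[1],u[0]])
pts=[np.r_[ad+u*i*.024+v*j*.006,.226] for i,j in [(1,1),(1,-1),(-1,-1),(-1,1)]]
px=w2px(p,pts); cv2.polylines(c,[np.int32((px-[259.5,69.5])*[4,3.75])],True,(0,0,255),1)
sk=[np.r_[ad+.027*np.array([np.cos(t),np.sin(t)]),.18] for t in np.arange(0,6.28,.2)]
cv2.polylines(c,[np.int32((w2px(p,sk)-[259.5,69.5])*[4,3.75])],True,(0,200,0),1)
cv2.imwrite("pics/c3.png",c)
E
```

```text
adjuster_grip [([314.1, 190.7], 0.87, array([ 0.5521, -0.1518,  0.216 ]))]
shutter_grip [([420.8, 123.9], 0.58, array([ 0.6793, -0.1686,  0.212 ]))]
13.7917
```

View pics/c3.png

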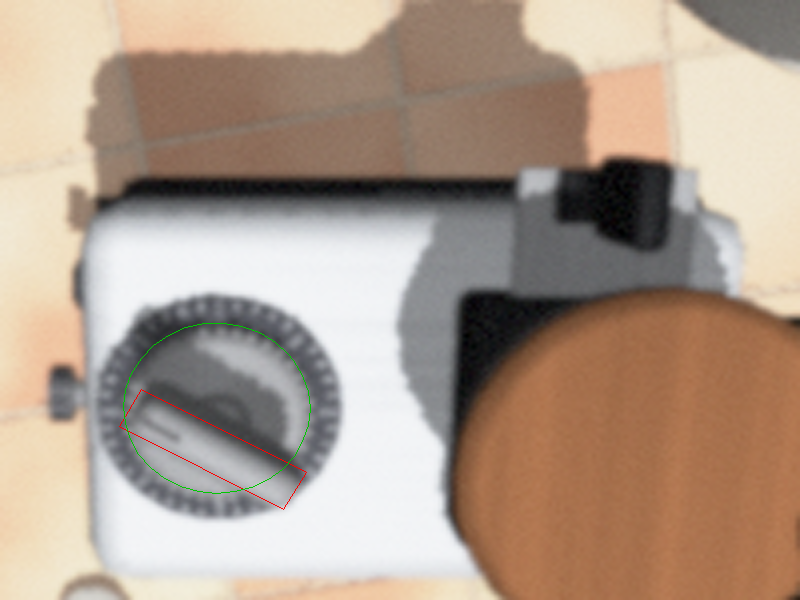

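The shutter fin has travelled about 25 mm and hit a firm stop, with the plate end now at row 170 of the crop. The wing overlay fits, so I'll grip the adjuster and screw it in with joint 7, watching the torque.

```bash
python3 - <<'E'
from h import *
a=np.array([.553,-.149]); q=down(.36)
move_gripper(.045,30)
move_ptp([*a,.30],q); movel([*a,.217],q,speed=.12)
print(np.round(read_ft_force(),1),np.round(read_qpos(),2))
move_gripper(0,40); pause(.2)
print("gap",read_finger_gap(),"F",read_grasp_force(),read_eef_pos(),yaw_now(),np.round(read_ft_force(),1),np.round(read_ft_torque(),2))
j=np.array(read_qpos()); log=[]
t0=read_ft_torque()[2]
while j[6]>-2.75:
    j[6]-=.12; move_j(j.tolist()); T=read_ft_torque()[2]-t0
    log.append((round(float(j[6]),2),round(float(read_qpos()[6]),2),round(float(T),2)))
    if abs(T)>.25: break
print(log); print(read_eef_pos(),yaw_now(),read_finger_gap(),read_grasp_force(),np.round(read_ft_force(),1),read_time_s())
im=read_camera("wrist"); cv2.imwrite("pics/w4.png",im[:,:,::-1])
E
```

```text
[-0.4 -0.4  0.1] [ 0.62  0.29 -0.51  1.78  0.16  1.11  0.42]
gap 0.010377326922770458 F 40.64108848571777 [ 0.55386422 -0.14907457  0.21814341] 0.3601281572113712 [0.3 0.3 5.9] [0.04 0.05 0.04]
[(0.3, 0.31, -0.07), (0.18, 0.19, -0.04), (0.06, 0.07, 0.0), (-0.06, -0.05, -0.05), (-0.18, -0.17, 0.02), (-0.3, -0.29, -0.02), (-0.42, -0.41, -0.06), (-0.54, -0.53, -0.06), (-0.66, -0.65, -0.08), (-0.78, -0.77, -0.04), (-0.9, -0.89, -0.05), (-1.02, -1.01, -0.1), (-1.14, -1.13, -0.05), (-1.26, -1.25, -0.04), (-1.38, -1.37, -0.04), (-1.5, -1.49, -0.05), (-1.62, -1.61, -0.06), (-1.74, -1.73, -0.09), (-1.86, -1.85, -0.07), (-1.98, -1.97, -0.06), (-2.1, -2.09, 0.0), (-2.22, -2.21, 0.21), (-2.34, -2.33, 1.41)]
[ 0.5546264  -0.15038824  0.21827783] -2.3882652452235877 0.010465358547186015 57.99140755087137 [ 5.3 -0.9 -1. ] 22.2667
```

View pics/w4.png

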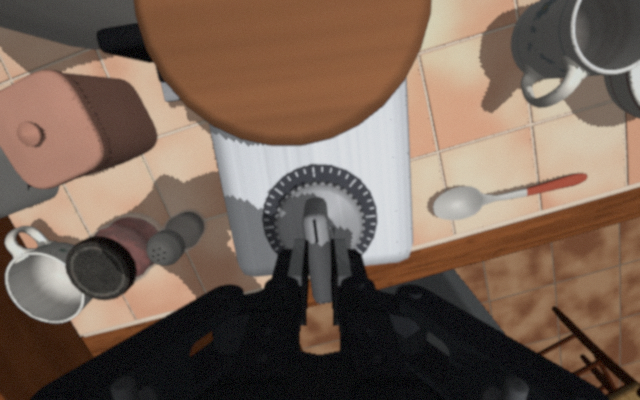

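Torque rose sharply at yaw ≈ −2.26, with the wing lined up along the grinder's axis. That is 2.6 rad from the start and fits the seat. Next I'll back off a quarter turn to yaw −0.685.

```bash
python3 - <<'E'
from h import *
pause(.4)
j=np.array(read_qpos()); j[6]+= -.685-yaw_now(); n=8; s=np.array(read_qpos())
for k in range(1,n+1):
    move_j((s+(j-s)*k/n).tolist())
pause(.5)
print(yaw_now(),read_eef_pos(),read_finger_gap(),read_grasp_force(),np.round(read_ft_force(),1),np.round(read_ft_torque(),2),read_time_s())
im=read_camera("wrist"); p=camera_params("wrist")
print([(d["at"],d["confidence"]) for d in tip_of("wrist","shutter_grip")])
im2=read_camera("top")
cv2.imwrite("pics/f.png",np.vstack([cv2.resize(im2[110:260,170:470],(600,300)),cv2.resize(im[100:400,100:540],(440,300))[:, :] if 0 else cv2.resize(im,(600,300))])[:,:,::-1])
E
```

```text
-0.6923034687251264 [ 0.55457207 -0.14931355  0.21820684] 0.010552413290187194 41.988953948020935 [ 4.7  2.  -0.5] [ 0.56 -0.91  0.05] 25.7583
[([552.4, 116.6], 0.86)]
```

View pics/f.png

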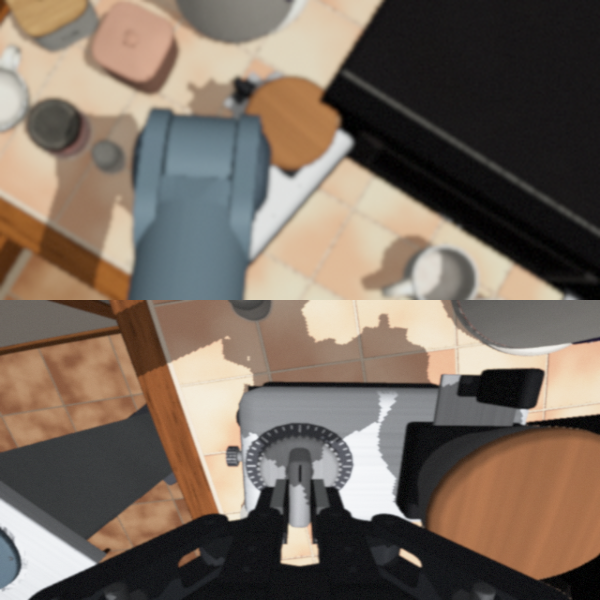

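The wing now stands crosswise to the grinder, a quarter turn from its seat, with 42 N grip. The shutter, mug and other things are unchanged, so I'm handing in.

```bash
python3 - <<'E'
from h import *
print(np.abs(read_joint_vel()).max(),read_grasp_force()); print(sign_off())
E
```

```text
0.0014555723113070782 41.98888421058655
the job is handed in; nothing more can be done
None
```

The job is handed in: I pushed the shutter in until it stalled at 12 N (taken as its end stop, since I had no direct reading of the slide), turned the adjuster to its seat, backed it off a quarter turn (about 1.57 rad), and the gripper is still holding it at 42 N.

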